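Park a swinging jar caddy over the receiving cup

TASK

Take the trolley by its black grip block and drive the hanging jar caddy along the rail, out of its parking stand, until its ball foot is over the middle of the steel receiving cup: the foot catches on the stand's bar and the caddy swings when it snaps free, so calm it by moving the trolley, without touching the caddy itself. Keep it level and still over the cup for five seconds, then let go and back away, leaving it hanging there. Do not swing it so hard that the jars spill, run the trolley into the end stops, push the parking stand away, or disturb the tip rack, the jar and the trough.

Things in the scene. Friction and masses are not known exactly. Their poses are not given: they have to be found in the camera images.
- rail: Fixed aluminium transfer rail, a 16 mm square bar 800 mm long, axis 275 mm above the table, on two posts 385 mm either side of the middle (foot plates 120 x 70 mm). Origin: on the table under the middle of the bar. Its y axis runs along the bar (+y towards the robot's left), z up. Rubber end stops stop the trolley 300 mm either side of the middle; stay within 280 mm.
- trolley (a joint): Position (m) of the steel trolley along the rail, 0 at the middle, growing along the rail's +y; range -0.30 to 0.30. It starts at 0, in the middle. Trolley 0.3 kg, sliding friction about 2 N plus 3 N per m/s; it stays where it is left.
- trolley_grip (a point): Middle of the black grip block on the trolley's top, 315 mm above the table. The block is 34 mm across the rail, 30 mm along it and 42 mm high (291 to 333 mm above the table), standing on the steel saddle (36 mm across, 70 mm along the rail). Axes parallel to the rail's. It can be gripped from above, along or across the rail.
- caddy (a joint): Swing angle (rad) of the caddy about its pivot pin (172 mm above the table, right under the grip block): 0 when level, positive when the ball foot is off towards the rail's +y. It swings like a 680 mm simple pendulum (period 1.65 s, whatever its mass): angle'' = -(9.81*angle + trolley acceleration along +y)/0.68. Hardly damped: it swings on for a minute. Jars spill at 0.55 rad.
- caddy_foot (a point): Centre of the steel ball foot (16 mm) under the hanging caddy, 100 mm below the pivot, 72 mm above the table when level; turns with the caddy. The caddy is a white tray, 272 mm along the rail and 80 mm wide, with four jars fixed in it (tops 38 mm above the pivot), about 0.7 kg (varies), centre of mass 12 mm below the pivot.
- parking_stand: Heavy steel stand (2 kg, loose) under the middle of the rail, base 100 mm along the rail, 90 mm across. Two round 10 mm cross bars, 22 mm either side of its middle, axes 65 mm above the table, hold the ball foot between them: it must be dragged over one, and snaps free, swung back about 0.33 rad, with the trolley about 60 mm from the middle. Origin: centre of the underside; axes as the rail's.
- cup_mouth (a point): Centre of the mouth of the steel receiving cup, 50 mm above the table, 68 mm outer diameter, on a white base 100 x 90 mm fixed right under the rail, on one side of the parking stand or the other, 150 to 200 mm from it. The foot passes 14 mm above its rim.
- tip_rack: Blue pipette tip rack 85 x 90 x 40 mm, loose, under the rail on the side where the cup is not. Origin: centre of its underside. Leave alone.
- jar: White jar with red cap, 56 mm across, 75 mm high, behind the rail. Origin: centre of its underside. Leave alone.
- reservoir: Clear open reagent trough 70 x 140 x 40 mm, behind the rail. Origin: centre of its underside. Leave alone.
There are look-alikes about, which are no part of the job. What is shaped like the part that bears cup_mouth but orange is not meant.

How it is judged:
On the way, in this order (a step that is already met when the one before it is completed fails the run):
1. the caddy is driven clear of the parking stand (trolley more than 100 mm from the middle) ((value of joint trolley above 0.1 m or value of joint trolley below -0.1 m)), for 0.1 s.
2. the caddy hangs level and still with its ball foot over the cup for 4 s (horizontal distance between caddy_foot and cup_mouth below 0.018 m and angle between caddy_foot's own z axis and vertical below 0.08 rad and velocity of joint caddy between -0.35 and 0.35 rad/s), for 4 s.
At the end, for the whole second after the job is handed in: the ball foot hangs within 18 mm (horizontally) of the middle of the cup's mouth, the caddy swings less than 0.08 rad from level and slower than 0.35 rad/s, and the trolley is released (all of step 2); the robot touches nothing.
It fails at once if the robot touches the caddy (contact force between any of the fingers, the arm and caddy above 0.3 N).
It fails at once if the caddy tips more than 0.55 rad and spills its jars (angle between caddy_foot's own z axis and vertical above 0.55 rad).
It fails at once if the trolley runs into an end stop (value of joint trolley above 0.29 m or value of joint trolley below -0.29 m).
It fails at once if the parking stand is pushed away by more than 20 mm (distance of parking_stand from where it was at the start of the episode above 0.02 m).
It fails at once if the tip rack, the jar or the trough is disturbed (distance of any of tip_rack, jar, reservoir from where it was at the start of the episode above 0.02 m).
It also fails if it takes over 54 s, if anything falls off the work surface, if the arm or the gripper's body presses on something with over 40 N, if the wrist force passes 120 N, or if a joint passes its speed limit or range.

ROBOT

A 6-joint arm with a two-finger parallel gripper is mounted at the origin on the work surface. World frame = base frame: x ahead of the robot, y to its left, z up, the work surface at z = 0. Lengths are in m, angles in rad, forces in N, time in s.
With the tool pointing down it reaches from about 0.275 to 0.775 m from the base axis. Payload 14.6 kg.
Tool frame: the origin (TCP) lies between the finger pads; the fingertips stand 17 mm ahead of it and the grasp point (between the pads) lies 2 mm behind it; y points along the fingers, z is the direction in which the jaws open and shut, and the axes are right-handed (so a half turn about y gives the same grasp; the last joint's range is limited). The gripper opens to 85 mm and grips with 20 to 120 N. Pads are 22 mm wide; open, the fingers measure 114 mm over their backs; the gripper's body (76 mm by 85 mm) begins 54 mm behind the grasp point. The pads swing forward as they close: fully open they stand 13 mm farther back than shut.
Start: joints at [-1.471, 0.263, -0.048, 1.259, 0, 1.415], TCP at [0.132, -0.508, 0.248] pointing down, gripper open.
Joint ranges: [-2.65, 2.65], [-0.89, 1.7], [-1.18, 1.37], [-2.13, 2.11], [-1.35, 1.29], [-3.14, 3.14]. Speed limits (rad/s): [1.89, 1.89, 2.57, 2.79, 3.14, 3.14].

INTERFACE

Orientations are given as a unit quaternion [w, x, y, z].
In Python, from station import r gives the robot as it stands. The module is installed in compiled form; this text tells all that it offers.
- The arm moves only by the tool arm_command, never from a script. Its argument "commands" is a list of rows, each an object of numbers: "dx", "dy", "dz": the shift along the tool's x, y, z in m; "ax", "ay", "az": the turn, a rotation vector about the tool's x, y, z in units of 5 degrees (1.0 is 5 degrees). A call has 1 to 20 rows; each row shifts and turns the commanded pose from where the row before left it, along the tool's axes as they then stand; what a row does not reach is not made up. A row lasts 1/10 s, in which the tool goes at most 50 mm and 8.59 degrees, less where a joint would pass 70% of its speed; a pose out of reach is approached as far as the arm can. A call with a gripper value outside its range is refused whole. "gripper" is the opening, from -1 (shut) to 1 (fully open), set as the call begins (left out, the last holds). The fingers move at their own pace and stop on an object; "force" is the grip in N (left out, the last holds). Time passes only in rows, so rows that do not move let the fingers close. It gives the time, the measured TCP pose, the force and the opening at its end, in the units of the state.
- r.get_obs(): the state, without advancing time (a new reading comes with each control period).
- r.capture(name): name is "scene" or "side" or "wrist"; returns the picture (420x560x3 uint8, blue, green, red); there is no depth.
- r.camera_model(name): a dict with "K" (3x3 intrinsics, pixels), "dist" ([k1, k2, p1, p2, k3] as OpenCV has them; the pictures are not rectified), "extrinsics" (4x4, takes a point from camera to world coordinates). Camera axes: x right, y up, looking along -z (the intrinsics and any distortion apply to the point x, -y, -z); pixel columns grow to the right and rows downward; lengths in m; the calibration is good to about 2 mm. A picture is of the moment at which its call begins: read the wrist's pose just before it. camera_model takes no time and is no camera call; for the wrist camera it gives the pose at the moment of the call.
- r.sign_off(): hands the job in, once; it reports no verdict.
The state is a dict: "t": time; "joint_pos": joint angles; "dq": joint speeds; "joint_torque": joint torques, N m; "tcp_pos": TCP position; "eef_rot": TCP orientation; "wrist_force": force on the tool from outside, world axes, zero at the start; "ft_torque": the same for the moment, N m; "gripper_width": opening from 0.0 (shut) to 1.0 (fully open).
Only numpy, scipy, OpenCV 4.12 (cv2) and the standard library are available. Lean on these libraries where they do the work, as an engineer would, in place of code of your own. Each camera call takes 0.05 s, during which the arm holds its last target. There are 200 camera calls.

## Working session

There is one attempt and no reset: what is moved stays moved. The work goes in short steps, Python scripts to look and compute and a tool call to move; the robot and the scene stay as the last step left them, time stands still between calls to the robot, and variables do not carry over. Pictures are saved under pics/ and viewed, about 8 in all and at most 12, crops included, and the job is handed in when it is done.

Besides the shell and the picture viewer there is one more tool, called by a JSON object that holds its "api" and its "payload", one argument or row to a line. arm_command: Moves the arm, as the interface text tells. Its arguments: {"type":"object","properties":{"commands":{"type":"array","items":{"type":"object","properties":{"dx":{"type":"number"},"dy":{"type":"number"},"dz":{"type":"number"},"ax":{"type":"number"},"ay":{"type":"number"},"az":{"type":"number"}}}},"gripper":{"type":"number"},"force":{"type":"number"}},"required":["commands"]}

```bash
mkdir -p pics
python3 - <<'E'
from station import r
import cv2
o=r.get_obs()
print({k:(v if isinstance(v,(float,int)) else [round(float(x),4) for x in v]) for k,v in o.items()})
for n in("scene","side"):
    cv2.imwrite(f"pics/{n}0.png",r.capture(n)); m=r.camera_model(n); print(n,m)
E
```

```text
{'t': 0.0, 'joint_pos': [-1.4713, 0.2635, -0.0489, 1.2594, 0.0, 1.4155], 'dq': [0.0002, 0.0009, 0.0017, 0.0011, -0.0002, -0.0001], 'joint_torque': [0.0014, -63.7615, 38.4562, 0.014, 0.0001, 0.0], 'tcp_pos': [0.1323, -0.5078, 0.2478], 'eef_rot': [0.0898, -0.0898, 0.7017, -0.701], 'wrist_force': [0.5917, 0.9471, 0.3126], 'ft_torque': [-0.024, -0.0412, -0.0752], 'gripper_width': 1.0030032765680768}
scene {'K': array([[390.06997134,   0.        , 279.22156014],
       [  0.        , 390.06997134, 212.69527502],
       [  0.        ,   0.        ,   1.        ]]), 'dist': array([-0.08297805,  0.        ,  0.        ,  0.        ,  0.        ]), 'extrinsics': array([[ 0.09016905, -0.80713897,  0.58343485,  0.98769632],
       [ 0.99579831,  0.08246521, -0.03981474,  0.03228606],
       [-0.01597705,  0.5845735 ,  0.81118343,  0.7813181 ],
       [ 0.        ,  0.        ,  0.        ,  1.        ]])}
side {'K': array([[385.82392765,   0.        , 280.50552073],
       [  0.        , 385.82392765, 206.58008071],
       [  0.        ,   0.        ,   1.        ]]), 'dist': array([-0.05441145,  0.        ,  0.        ,  0.        ,  0.        ]), 'extrinsics': array([[-0.94922289,  0.26427418, -0.17068998,  0.44632824],
       [-0.31426304, -0.82176818,  0.47532704,  0.4453534 ],
       [-0.01465093,  0.50483286,  0.86309277,  0.92719793],
       [ 0.        ,  0.        ,  0.        ,  1.        ]])}
```

View pics/scene0.png

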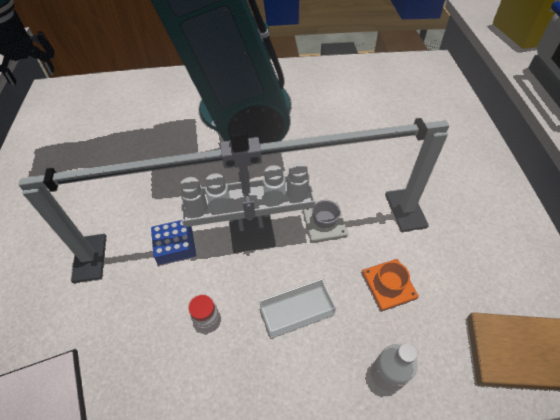

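View pics/side0.png

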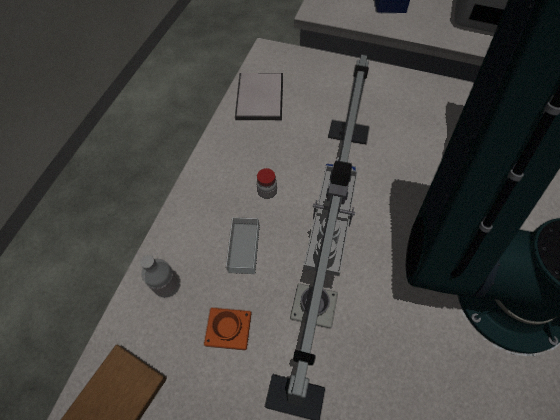

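The scene picture shows the grip block at about (240,147) and the rail from (35,184) to (440,128). The candidates for the cup are the white base with a steel cup at (326,215), which fits the description, and the orange look-alike at (393,280), which doesn't. The rack is at (172,240), on the opposite side. Next I'll take close crops.

Run:
```python
import cv2,numpy as np
a=cv2.imread("pics/scene0.png");b=cv2.imread("pics/side0.png")
c1=cv2.resize(a[115:265,205:365],None,fx=5,fy=5,interpolation=2)[:600]
c1=cv2.resize(a[120:240,210:370],(800,600),interpolation=2)
c2=cv2.resize(b[150:330,270:370],(333,600),interpolation=2)
c3=cv2.resize(a[115:160,400:460],(466,300),interpolation=2)
c4=cv2.resize(a[165:210,15:75],(466,300),interpolation=2)
cv2.imwrite("pics/c1.png",c1)
cv2.imwrite("pics/c2.png",np.hstack([c2,np.vstack([c3,c4])]))
```

```text
(no output)
```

View pics/c1.png

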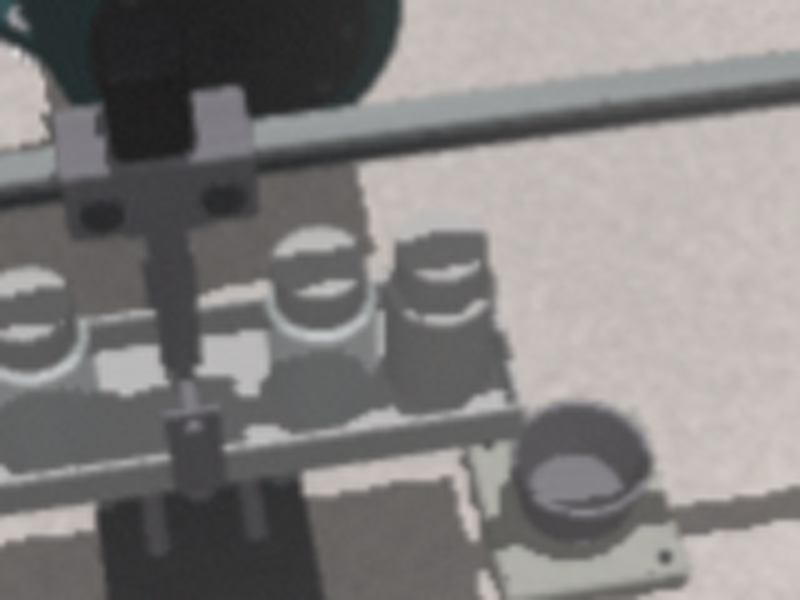

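View pics/c2.png

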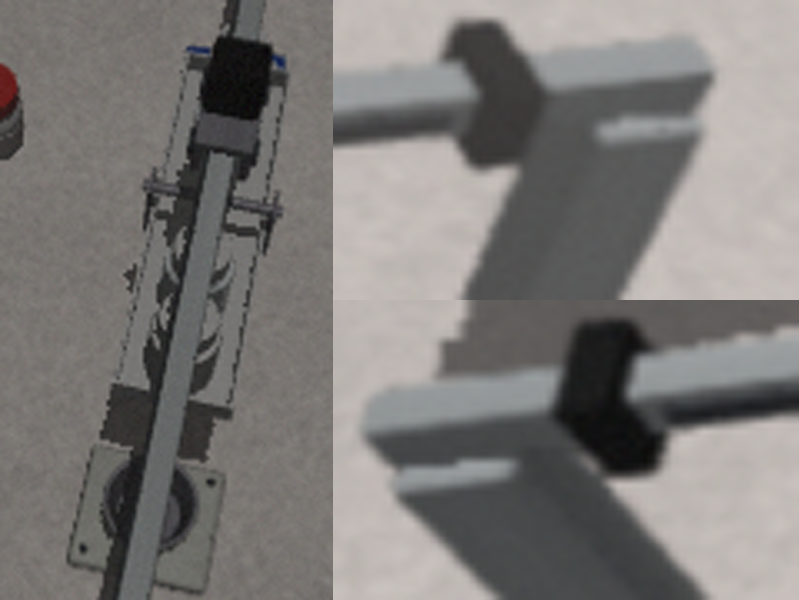

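```bash
cat > h.py <<'E'
import cv2,numpy as np
from station import r
def ray(n,uv,z):
    m=r.camera_model(n);p=cv2.undistortPoints(np.array([[uv]],float),m["K"],m["dist"])[0,0]
    E=m["extrinsics"];d=E[:3,:3]@[p[0],-p[1],-1];o=E[:3,3];return o+d*(z-o[2])/d[2]
def proj(n,P):
    m=r.camera_model(n);E=m["extrinsics"];c=E[:3,:3].T@(np.asarray(P)-E[:3,3])
    return cv2.projectPoints(np.array([[c[0],-c[1],-c[2]]]),np.zeros(3),np.zeros(3),m["K"],m["dist"])[0].ravel()
E
python3 - <<'E'
from h import *
np.set_printoptions(precision=4,suppress=True)
a=ray("scene",(19.5,184.5),.283);b=ray("scene",(448.8,126.2),.283)
print(a,b,np.linalg.norm(b-a))
d=(b-a)/np.linalg.norm(b-a);n=np.array([d[1],-d[0],0]);mid=(a+b)/2-.008*n;print("mid",mid,"yaw",np.arctan2(-d[0],d[1]),n)
for k,uv in (("scene",(210+583/5,120+458/5)),("side",(270+150/3.33,150+507/3.33))):
    c=ray(k,uv,.05);print("cup",k,c,"along",(c-mid)@d,"across",(c-mid)@n)
# grip block top face centre in side (238,62 in crop), and bottom front edge in scene
g=ray("side",(270+238/3.33,150+63/3.33),.333);print("grip side",g,(g-mid)@d,(g-mid)@n)
g=ray("scene",(210+149/5,120+160/5),.291);print("grip front edge",g,(g-mid)@d,(g-mid)@n)
E
```

```text
[ 0.5218 -0.3928  0.283 ] [0.4602 0.3959 0.283 ] 0.7910988431772855
mid [0.483  0.0009 0.283 ] yaw 0.07806480915211846 [0.997 0.078 0.   ]
cup scene [0.4697 0.1775 0.05  ] along 0.17708169753200892 across 0.0005230562513176967
cup side [0.4637 0.1804 0.05  ] along 0.1804572895734231 across -0.0052667788984797695
grip side [0.48   0.0045 0.333 ] 0.0037944814034930755 -0.0027231969471853126
grip front edge [ 0.4973 -0.0006  0.291 ] -0.002678959111047523 0.014061953891681876
```

{"api": "arm_command", "payload": {
  "commands": [
    {"dy": -0.04, "ay": 0.5},
    {"dy": -0.04, "ay": 0.5},
    {"dy": -0.04, "ay": 0.5},
    {"dy": -0.03, "ay": 0.5},
    {"dx": -0.02425, "dz": -0.03},
    {"dx": -0.02425, "dz": -0.03},
    {"dx": -0.02425, "dz": -0.03},
    {"dx": -0.02425, "dz": -0.03},
    {"dx": -0.02425, "dz": -0.03},
    {"dx": -0.02425, "dz": -0.03},
    {"dx": -0.02425, "dz": -0.03},
    {"dx": -0.02425, "dz": -0.03},
    {"dx": -0.02425, "dz": -0.03},
    {"dx": -0.02425, "dz": -0.03},
    {"dx": -0.02425, "dz": -0.03},
    {"dx": -0.02425, "dz": -0.03},
    {"dx": -0.02425, "dz": -0.03},
    {"dx": -0.02425, "dz": -0.03},
    {"dx": -0.02425, "dz": -0.03},
    {"dx": -0.02425, "dz": -0.03}
  ],
  "gripper": 1
}}

```text
invalid input at $.commands[0]: expected keys dx, dy, dz, ax, ay, az
```

{"api": "arm_command", "payload": {
  "commands": [
    {},
    {}
  ]
}}

```text
invalid input at $.commands[0]: expected keys dx, dy, dz, ax, ay, az
```

Run:
```python
from h import *
from scipy.spatial.transform import Rotation as R
o=r.get_obs();q=o["eef_rot"];M=R.from_quat([q[1],q[2],q[3],q[0]]).as_matrix()
print(o["t"],o["tcp_pos"],M.round(4).tolist(),o["joint_pos"])
m=r.camera_model("wrist");np.save("wc.npy",m["extrinsics"]);print(m)
cv2.imwrite("pics/w1.png",r.capture("wrist"))
```

```text
0.1 [ 0.13228378 -0.50782017  0.24787692] [[-0.9677, -0.0001, 0.252], [-0.252, 0.0009, -0.9677], [-0.0001, -1.0, -0.0009]] [-1.47131919e+00  2.63470869e-01 -4.88692417e-02  1.25940596e+00
 -1.27526963e-05  1.41550032e+00]
{'K': array([[312.54148431,   0.        , 277.9515773 ],
       [  0.        , 312.54148431, 204.12107714],
       [  0.        ,   0.        ,   1.        ]]), 'dist': array([-0.03596411,  0.        ,  0.        ,  0.        ,  0.        ]), 'extrinsics': array([[ 0.25207003,  0.92031235,  0.29914191,  0.20902724],
       [-0.96770795,  0.24017939,  0.07651925, -0.48646499],
       [-0.00142611, -0.30877021,  0.9511356 ,  0.37411189],
       [ 0.        ,  0.        ,  0.        ,  1.        ]])}
```

View pics/w1.png

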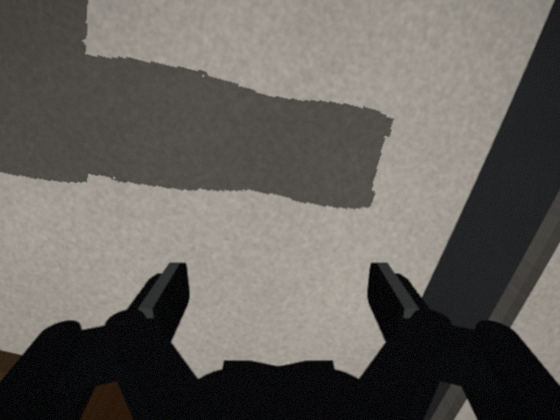

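The move was refused because every row needs all six keys, so this wrist picture shows only the table from the start pose. I'll resend it.

{"api": "arm_command", "payload": {
  "commands": [
    {"dx": 0, "dy": -0.04, "dz": 0, "ax": 0, "ay": 0.5, "az": 0},
    {"dx": 0, "dy": -0.04, "dz": 0, "ax": 0, "ay": 0.5, "az": 0},
    {"dx": 0, "dy": -0.04, "dz": 0, "ax": 0, "ay": 0.5, "az": 0},
    {"dx": 0, "dy": -0.03, "dz": 0, "ax": 0, "ay": 0.5, "az": 0},
    {"dx": -0.02425, "dy": 0, "dz": -0.03, "ax": 0, "ay": 0, "az": 0},
    {"dx": -0.02425, "dy": 0, "dz": -0.03, "ax": 0, "ay": 0, "az": 0},
    {"dx": -0.02425, "dy": 0, "dz": -0.03, "ax": 0, "ay": 0, "az": 0},
    {"dx": -0.02425, "dy": 0, "dz": -0.03, "ax": 0, "ay": 0, "az": 0},
    {"dx": -0.02425, "dy": 0, "dz": -0.03, "ax": 0, "ay": 0, "az": 0},
    {"dx": -0.02425, "dy": 0, "dz": -0.03, "ax": 0, "ay": 0, "az": 0},
    {"dx": -0.02425, "dy": 0, "dz": -0.03, "ax": 0, "ay": 0, "az": 0},
    {"dx": -0.02425, "dy": 0, "dz": -0.03, "ax": 0, "ay": 0, "az": 0},
    {"dx": -0.02425, "dy": 0, "dz": -0.03, "ax": 0, "ay": 0, "az": 0},
    {"dx": -0.02425, "dy": 0, "dz": -0.03, "ax": 0, "ay": 0, "az": 0},
    {"dx": -0.02425, "dy": 0, "dz": -0.03, "ax": 0, "ay": 0, "az": 0},
    {"dx": -0.02425, "dy": 0, "dz": -0.03, "ax": 0, "ay": 0, "az": 0},
    {"dx": -0.02425, "dy": 0, "dz": -0.03, "ax": 0, "ay": 0, "az": 0},
    {"dx": -0.02425, "dy": 0, "dz": -0.03, "ax": 0, "ay": 0, "az": 0},
    {"dx": -0.02425, "dy": 0, "dz": -0.03, "ax": 0, "ay": 0, "az": 0},
    {"dx": -0.02425, "dy": 0, "dz": -0.03, "ax": 0, "ay": 0, "az": 0}
  ],
  "gripper": 1
}}

```text
t: 2.15
tcp_pos: [0.4812, 0.0031, 0.3982]
eef_rot: [-0.028, 0.029, -0.707, 0.707]
wrist_force: [-0.1, -1.5, -0.3]
gripper_width: 1.005
```

{"api": "arm_command", "payload": {
  "commands": [
    {"dx": 0, "dy": 0, "dz": 0, "ax": 0, "ay": 0, "az": 0},
    {"dx": 0, "dy": 0, "dz": 0, "ax": 0, "ay": 0, "az": 0}
  ]
}}

```text
t: 2.35
tcp_pos: [0.4807, 0.0021, 0.3979]
eef_rot: [0.029, -0.029, 0.707, -0.706]
wrist_force: [-0.4, 0.5, 0.3]
gripper_width: 0.996
```

```bash
cat >> h.py <<'E'
from scipy.spatial.transform import Rotation as R
def state():
    o=r.get_obs();q=o["eef_rot"];M=R.from_quat([q[1],q[2],q[3],q[0]]).as_matrix()
    print(round(o["t"],3),np.round(o["tcp_pos"],4),"x",M[:,0].round(4),"z",M[:,2].round(4),"F",np.round(o["wrist_force"],1),"g",round(o["gripper_width"],3));return o,M
E
python3 - <<'E'
from h import *
state();print(r.camera_model("wrist")["extrinsics"].round(5).tolist())
cv2.imwrite("pics/w2.png",r.capture("wrist"))
E
```

```text
2.35 [0.4807 0.0021 0.3979] x [-9.966e-01 -8.200e-02  9.000e-04] z [ 8.200e-02 -9.966e-01 -1.000e-04] F [-0.4  0.5  0.3] g 0.996
[[0.08199, 0.94756, 0.30889, 0.55984], [-0.99663, 0.07814, 0.02483, 0.01004], [-0.00061, -0.30988, 0.95077, 0.52402], [0.0, 0.0, 0.0, 1.0]]
```

View pics/w2.png

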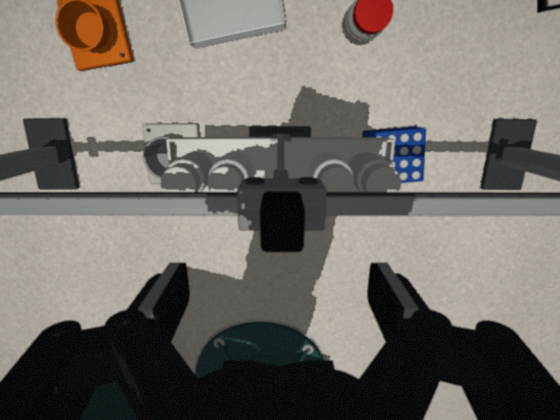

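Fingers straddle the grip block, which is near (282,220), and the rail runs straight across the picture. Checking the offset.

Run:
```python
from h import *
o,M=state();t=o["tcp_pos"]
for uv in((261.5,251),(303.5,251)):
    p=ray("wrist",uv,.333)-t;print(uv,"tool x,z",p@M[:,0],p@M[:,2])
for uv in((2,193),(558,193)):
    p=ray("wrist",uv,.283)-t;print("rail far edge",p@M[:,0],p@M[:,2])
for v in(147,186):print("block far?",(ray("wrist",(282,v),.333)-t)@M[:,0])
```

```text
2.4 [0.4804 0.0014 0.3981] x [-9.967e-01 -8.070e-02  5.000e-04] z [ 8.070e-02 -9.967e-01  1.000e-04] F [ 0.6  1.5 -0.4] g 1.001
(261.5, 251) tool x,z 0.016183993863902332 -0.012752325459731493
(303.5, 251) tool x,z 0.01618114879949817 0.01569759046088457
rail far edge -0.010594018106967487 -0.22994531496260087
rail far edge -0.010682803775044079 0.23007482016222522
block far? -0.053746614880246825
block far? -0.029251999262763912
```

{"api": "arm_command", "payload": {
  "commands": [
    {"dx": -0.0015, "dy": 0.02, "dz": 0.0015, "ax": 0, "ay": 0, "az": 0},
    {"dx": 0, "dy": 0.02, "dz": 0, "ax": 0, "ay": 0, "az": 0},
    {"dx": 0, "dy": 0.02, "dz": 0, "ax": 0, "ay": 0, "az": 0},
    {"dx": 0, "dy": 0.015, "dz": 0, "ax": 0, "ay": 0, "az": 0},
    {"dx": 0, "dy": 0.006, "dz": 0, "ax": 0, "ay": 0, "az": 0},
    {"dx": 0, "dy": 0, "dz": 0, "ax": 0, "ay": 0, "az": 0}
  ],
  "gripper": 1
}}

```text
t: 3.0
tcp_pos: [0.4816, -0.0005, 0.3172]
eef_rot: [0.028, -0.028, 0.707, -0.707]
wrist_force: [-0.8, 0.1, 0.1]
gripper_width: 1.0
```

{"api": "arm_command", "payload": {
  "commands": [
    {"dx": 0, "dy": 0, "dz": 0, "ax": 0, "ay": 0, "az": 0},
    {"dx": 0, "dy": 0, "dz": 0, "ax": 0, "ay": 0, "az": 0},
    {"dx": 0, "dy": 0, "dz": 0, "ax": 0, "ay": 0, "az": 0},
    {"dx": 0, "dy": 0, "dz": 0, "ax": 0, "ay": 0, "az": 0},
    {"dx": 0, "dy": 0, "dz": 0, "ax": 0, "ay": 0, "az": 0},
    {"dx": 0, "dy": 0, "dz": 0, "ax": 0, "ay": 0, "az": 0},
    {"dx": 0, "dy": 0, "dz": 0, "ax": 0, "ay": 0, "az": 0},
    {"dx": 0, "dy": 0, "dz": 0, "ax": 0, "ay": 0, "az": 0}
  ],
  "gripper": -1,
  "force": 60
}}

```text
t: 3.8
tcp_pos: [0.4824, 0.0001, 0.3178]
eef_rot: [-0.029, 0.028, -0.706, 0.707]
wrist_force: [-0.8, -0.3, 4.9]
gripper_width: 0.342
```

Run:
```python
from h import *
state()
```

```text
3.8 [4.824e-01 1.000e-04 3.178e-01] x [-9.968e-01 -8.030e-02 -9.000e-04] z [ 8.030e-02 -9.968e-01  4.000e-04] F [-0.8 -0.3  4.9] g 0.342
```

Gripped (29 mm). I'll take a level reference picture, then drag slowly over the bar.

Run:
```python
from h import *
state()
cv2.imwrite("pics/ref.png",r.capture("scene"))
```

```text
3.8 [4.824e-01 1.000e-04 3.178e-01] x [-9.968e-01 -8.030e-02 -9.000e-04] z [ 8.030e-02 -9.968e-01  4.000e-04] F [-0.8 -0.3  4.9] g 0.342
```

{"api": "arm_command", "payload": {
  "commands": [
    {"dx": 0, "dy": 0, "dz": -0.005, "ax": 0, "ay": 0, "az": 0},
    {"dx": 0, "dy": 0, "dz": -0.005, "ax": 0, "ay": 0, "az": 0},
    {"dx": 0, "dy": 0, "dz": -0.004, "ax": 0, "ay": 0, "az": 0},
    {"dx": 0, "dy": 0, "dz": -0.004, "ax": 0, "ay": 0, "az": 0},
    {"dx": 0, "dy": 0, "dz": -0.004, "ax": 0, "ay": 0, "az": 0},
    {"dx": 0, "dy": 0, "dz": -0.004, "ax": 0, "ay": 0, "az": 0},
    {"dx": 0, "dy": 0, "dz": -0.004, "ax": 0, "ay": 0, "az": 0},
    {"dx": 0, "dy": 0, "dz": -0.004, "ax": 0, "ay": 0, "az": 0},
    {"dx": 0, "dy": 0, "dz": -0.004, "ax": 0, "ay": 0, "az": 0},
    {"dx": 0, "dy": 0, "dz": -0.004, "ax": 0, "ay": 0, "az": 0},
    {"dx": 0, "dy": 0, "dz": -0.004, "ax": 0, "ay": 0, "az": 0},
    {"dx": 0, "dy": 0, "dz": -0.004, "ax": 0, "ay": 0, "az": 0},
    {"dx": 0, "dy": 0, "dz": -0.004, "ax": 0, "ay": 0, "az": 0},
    {"dx": 0, "dy": 0, "dz": -0.004, "ax": 0, "ay": 0, "az": 0},
    {"dx": 0, "dy": 0, "dz": -0.004, "ax": 0, "ay": 0, "az": 0},
    {"dx": 0, "dy": 0, "dz": -0.004, "ax": 0, "ay": 0, "az": 0},
    {"dx": 0, "dy": 0, "dz": -0.004, "ax": 0, "ay": 0, "az": 0},
    {"dx": 0, "dy": 0, "dz": -0.004, "ax": 0, "ay": 0, "az": 0},
    {"dx": 0, "dy": 0, "dz": -0.004, "ax": 0, "ay": 0, "az": 0},
    {"dx": 0, "dy": 0, "dz": -0.004, "ax": 0, "ay": 0, "az": 0}
  ]
}}

```text
t: 5.85
tcp_pos: [0.4757, 0.0819, 0.3178]
eef_rot: [-0.029, 0.028, -0.706, 0.707]
wrist_force: [-2.1, -2.6, 5.6]
gripper_width: 0.341
```

{"api": "arm_command", "payload": {
  "commands": [
    {"dx": 0, "dy": 0, "dz": -0.007, "ax": 0, "ay": 0, "az": 0},
    {"dx": 0, "dy": 0, "dz": -0.01, "ax": 0, "ay": 0, "az": 0},
    {"dx": 0, "dy": 0, "dz": -0.01, "ax": 0, "ay": 0, "az": 0},
    {"dx": 0, "dy": 0, "dz": -0.007, "ax": 0, "ay": 0, "az": 0},
    {"dx": 0, "dy": 0, "dz": -0.004, "ax": 0, "ay": 0, "az": 0},
    {"dx": 0, "dy": 0, "dz": 0, "ax": 0, "ay": 0, "az": 0},
    {"dx": 0, "dy": 0, "dz": 0, "ax": 0, "ay": 0, "az": 0}
  ]
}}

```text
t: 6.55
tcp_pos: [0.4726, 0.1197, 0.3178]
eef_rot: [0.029, -0.028, 0.707, -0.706]
wrist_force: [-2.3, 1.2, 5.4]
gripper_width: 0.338
```

```bash
cat > track.py <<'E'
from h import *
d=np.array([-.0803,.9968,0]);n=np.array([.9968,.0803,0]);T0=np.array([.4824,.0001,0])
REF=cv2.cvtColor(cv2.imread("pics/ref.png"),6).astype(np.float32)
m=r.camera_model("scene");E=m["extrinsics"]
# tray front face grid, trolley frame: along y, height v rel. pivot
Y,V=[a.ravel() for a in np.meshgrid(np.r_[np.arange(-.145,-.03,.002),np.arange(.03,.145,.002)],np.arange(-.03,.045,.002))]
def samp(I,x,th):
    y=Y*np.cos(th)-V*np.sin(th);v=Y*np.sin(th)+V*np.cos(th)
    P=T0+np.outer(x+y,d)+.04*n;P[:,2]=.172+v
    c=(P-E[:3,3])@E[:3,:3];c=c*[1,-1,-1]
    p=cv2.projectPoints(c,np.zeros(3),np.zeros(3),m["K"],m["dist"])[0][:,0].astype(np.float32)
    return cv2.remap(I,p[:,0],p[:,1],1).ravel(),p
R0,P0=samp(REF,0,0)
def trolley():
    return (np.array(r.get_obs()["tcp_pos"])-T0)@d
G=np.arange(-.55,.551,.01)
def angle(img,x):
    I=cv2.cvtColor(img,6).astype(np.float32)
    s=np.array([np.corrcoef(R0,samp(I,x,-t)[0])[0,1] for t in G])  # foot to +y: +y end goes UP
    k=int(np.clip(s.argmax(),1,len(G)-2));a,b,c=s[k-1:k+2]
    return G[k]+.01*.5*(a-c)/(a-2*b+c),s.max()
def burst(N,save=None):
    t,th,x0=[],[],trolley()
    imgs=[]
    for i in range(N):
        t.append(r.get_obs()["t"]);imgs.append(r.capture("scene"))
    if save: np.save(save,np.array(imgs))
    q=[angle(i,x0) for i in imgs];return np.array(t),np.array(q),imgs
W=np.sqrt(9.81/.68)
def fit(t,th,tr):
    A=np.c_[np.cos(W*(t-tr)),np.sin(W*(t-tr)),np.ones(len(t))]
    c=np.linalg.lstsq(A,th,rcond=None)[0];return c,(A@c-th).std()
E
python3 - <<'E'
from track import *
state();t,q,im=burst(30,"b1.npy");print(trolley())
print(np.c_[t,q].round(3).tolist())
c,s=fit(t,q[:,0],t[-1]);print(c,s,np.hypot(c[0],c[1]))
v=im[0].copy()
for p in samp(REF,trolley(),-q[0,0])[1][::7]: cv2.circle(v,(int(p[0]),int(p[1])),0,(0,0,255),-1)
v2=cv2.imread("pics/ref.png")
for p in P0[::7]: cv2.circle(v2,(int(p[0]),int(p[1])),0,(0,0,255),-1)
cv2.imwrite("pics/v.png",cv2.resize(np.vstack([v2[110:260,160:420],v[110:260,160:420]]),(520,600)))
E
```

```text
6.55 [0.4726 0.1197 0.3178] x [-9.967e-01 -8.120e-02 -7.000e-04] z [ 8.120e-02 -9.967e-01 -6.000e-04] F [-2.3  1.2  5.4] g 0.338
0.11988177269582469
[[6.55, 0.112, 0.708], [6.6, 0.157, 0.661], [6.65, 0.198, 0.611], [6.7, 0.237, 0.562], [6.75, 0.27, 0.537], [6.8, 0.292, 0.517], [6.85, 0.302, 0.512], [6.9, 0.303, 0.512], [6.95, 0.293, 0.517], [7.0, 0.272, 0.537], [7.05, 0.24, 0.56], [7.1, 0.2, 0.606], [7.15, 0.16, 0.656], [7.2, 0.115, 0.703], [7.25, 0.057, 0.733], [7.3, -0.001, 0.761], [7.35, -0.058, 0.779], [7.4, -0.113, 0.776], [7.45, -0.159, 0.747], [7.5, -0.198, 0.691], [7.55, -0.228, 0.625], [7.6, -0.25, 0.565], [7.65, -0.262, 0.521], [7.7, -0.266, 0.505], [7.75, -0.264, 0.515], [7.8, -0.253, 0.552], [7.85, -0.234, 0.607], [7.9, -0.207, 0.67], [7.95, -0.17, 0.735], [8.0, -0.126, 0.77]]
[-0.1250313   0.26097947  0.01219182] 0.00555293854351895 0.2893840174229912
```

View pics/v.png

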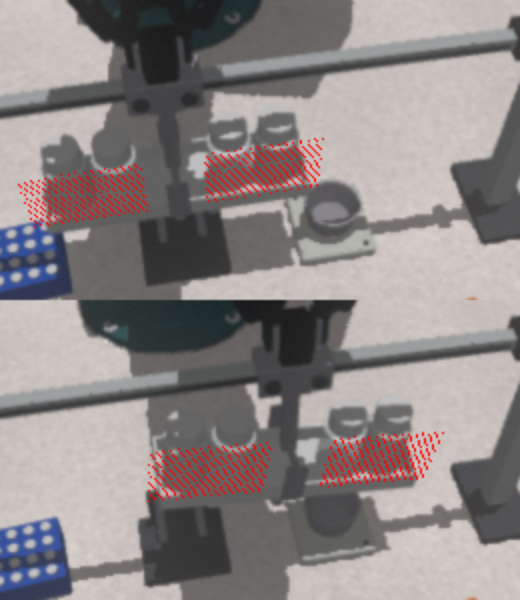

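The tracker fits a 1.65 s sine with about 0.29 rad amplitude. Its sign was inverted: when the foot goes to +y, the +y end of the tray rises, and the snap timing agrees. I'll fix the sign and plan a damping move that ends over the cup at about 0.179 m.

```bash
sed -i 's/samp(I,x,-t)\[0\]/samp(I,x,t)[0]/; s/  # foot.*$//' track.py
cat >> track.py <<'E'
def plan(th,om,dist,N=20,dead=0):
    # rows of const velocity; velocity jump dv at row start gives om jump -dv/L ; jumps k=0..N (last stops)
    h=.1;S=np.tril(np.ones((N,N)))  # u -> cumulative
    D=np.zeros((N+1,N));D[:N]+=np.eye(N);D[1:]-=np.eye(N)   # dv = D u/h
    tl=h*N;tk=h*np.arange(N+1)
    A=np.vstack([np.ones(N),(-np.sin(W*(tl-tk))/W/.68)@D/h,(-np.cos(W*(tl-tk))/.68)@D/h])
    b=np.array([dist,-(th*np.cos(W*tl)+om/W*np.sin(W*tl)),-(-th*W*np.sin(W*tl)+om*np.cos(W*tl))])
    u=np.linalg.pinv(D)@(D@np.zeros(N)) # min |Du|: solve with K
    Q=D.T@D;Qi=np.linalg.inv(Q);u=Qi@A.T@np.linalg.solve(A@Qi@A.T,b)
    return np.round(u,4)
def simu(th,om,u):
    v=0;x=0;out=[]
    for w in list(u)+[0]:
        om-=(w/.1-v)/.68;v=w/.1
        for _ in range(10):
            th,om=th*np.cos(W*.01)+om/W*np.sin(W*.01),-th*W*np.sin(W*.01)+om*np.cos(W*.01);out.append((x,th,om))
        x+=w
    return np.array(out)
E
python3 - <<'E'
from track import *
o,M=state();t0=o["t"];ims=np.load("b1.npy");x=trolley();t=6.55+.05*np.arange(30)
q=np.array([angle(i,x) for i in ims]);c,s=fit(t,q[:,0],t0);print(x,c,s,q[::6].round(3).tolist())
th,om=1.03*c[0],1.03*c[1]*W
for N in(20,17,25):
    u=plan(th,om,.059,N);z=simu(th,om,u);print(N,u.tolist(),"x",z[:,0].min(),z[:,0].max(),"th",np.abs(z[:,1]).max(),z[-1])
E
```

```text
8.05 [0.4726 0.1196 0.3178] x [-9.967e-01 -8.100e-02 -8.000e-04] z [ 8.100e-02 -9.967e-01 -7.000e-04] F [-1.9  2.3  5.9] g 0.344
0.11988177269582469 [ 0.07350145 -0.27964545 -0.01233417] 0.005671953648040082 [[-0.112, 0.71], [-0.302, 0.513], [-0.16, 0.658], [0.159, 0.748], [0.263, 0.515]]
20 [-0.0063, -0.0125, -0.0177, -0.0208, -0.0214, -0.0193, -0.0145, -0.0077, 0.0004, 0.0087, 0.0163, 0.0223, 0.0259, 0.0268, 0.0251, 0.0212, 0.016, 0.0102, 0.005, 0.0014] x -0.1202 0.05909999999999999 th 0.22514346267598706 [ 5.91000000e-02 -2.49140782e-05 -1.53682204e-04]
17 [-0.003, -0.0076, -0.0125, -0.0167, -0.0189, -0.0186, -0.0154, -0.0095, -0.0016, 0.0073, 0.016, 0.0232, 0.028, 0.0293, 0.0269, 0.0208, 0.0115] x -0.1038 0.05919999999999999 th 0.24112059531384206 [ 0.0592     0.0001438 -0.000199 ]
25 [-0.0036, -0.0075, -0.0109, -0.0131, -0.0135, -0.0117, -0.008, -0.0025, 0.0041, 0.011, 0.0173, 0.0223, 0.0252, 0.0258, 0.0239, 0.0199, 0.0144, 0.0079, 0.0016, -0.004, -0.0079, -0.0099, -0.0098, -0.0078, -0.0043] x -0.0708 0.10260000000000001 th 0.2522461933469644 [ 0.0589      0.00015568 -0.00027674]
```

Run:
```python
from track import *
th,om=1.03*.0735,-1.03*.2796*W
best=[]
for w in range(3,13):
  a=w*.1;th1,om1=th*np.cos(W*a)+om/W*np.sin(W*a),-th*W*np.sin(W*a)+om*np.cos(W*a)
  for N in range(12,26):
    u=plan(th1,om1,.059,N);z=simu(th1,om1,u)
    if z[:,0].min()>-.012 and z[:,0].max()<.14 and abs(u).max()<.03: best.append((w+N,w,N,u.tolist(),z[:,0].min(),z[:,0].max(),abs(z[:,1]).max(),z[-1].round(4).tolist()))
for b in sorted(best)[:4]:print(b)
```

```text
(29, 10, 19, [0.0124, 0.0215, 0.0267, 0.0275, 0.0243, 0.0179, 0.0094, 0.0001, -0.0084, -0.0151, -0.019, -0.0197, -0.0173, -0.0125, -0.0063, -0.0, 0.0048, 0.0071, 0.0056], np.float64(0.0), np.float64(0.13979999999999998), np.float64(0.2289281376824509), [0.059, 0.0002, 0.0001])
(29, 11, 18, [0.0149, 0.0243, 0.028, 0.0262, 0.02, 0.0109, 0.0005, -0.0092, -0.0167, -0.0208, -0.0211, -0.0176, -0.0113, -0.0035, 0.0042, 0.0098, 0.0118, 0.0087], np.float64(0.0), np.float64(0.1248), np.float64(0.25319979738164483), [0.0591, -0.0, 0.0001])
(29, 12, 17, [0.0173, 0.0265, 0.0281, 0.0233, 0.0139, 0.0023, -0.0091, -0.0182, -0.0233, -0.0236, -0.0193, -0.0113, -0.0013, 0.0084, 0.0154, 0.0174, 0.0126], np.float64(0.0), np.float64(0.11139999999999999), np.float64(0.2778417418514565), [0.0591, 0.0001, -0.0004])
(30, 10, 20, [0.0108, 0.019, 0.0238, 0.0249, 0.0223, 0.0167, 0.0089, 0.0004, -0.0078, -0.0143, -0.0184, -0.0195, -0.0176, -0.0131, -0.0071, -0.0005, 0.0052, 0.0089, 0.0096, 0.0067], np.float64(0.0), np.float64(0.1268), np.float64(0.23584998526950976), [0.0589, -0.0001, -0.0009])
```

{"api": "arm_command", "payload": {
  "commands": [
    {"dx": 0, "dy": 0, "dz": 0, "ax": 0, "ay": 0, "az": 0},
    {"dx": 0, "dy": 0, "dz": 0, "ax": 0, "ay": 0, "az": 0},
    {"dx": 0, "dy": 0, "dz": 0, "ax": 0, "ay": 0, "az": 0},
    {"dx": 0, "dy": 0, "dz": 0, "ax": 0, "ay": 0, "az": 0},
    {"dx": 0, "dy": 0, "dz": 0, "ax": 0, "ay": 0, "az": 0},
    {"dx": 0, "dy": 0, "dz": 0, "ax": 0, "ay": 0, "az": 0},
    {"dx": 0, "dy": 0, "dz": 0, "ax": 0, "ay": 0, "az": 0},
    {"dx": 0, "dy": 0, "dz": 0, "ax": 0, "ay": 0, "az": 0},
    {"dx": 0, "dy": 0, "dz": 0, "ax": 0, "ay": 0, "az": 0},
    {"dx": 0, "dy": 0, "dz": 0, "ax": 0, "ay": 0, "az": 0}
  ]
}}

```text
t: 9.05
tcp_pos: [0.4726, 0.1196, 0.3178]
eef_rot: [0.029, -0.028, 0.707, -0.706]
wrist_force: [-1.9, 1.0, 5.8]
gripper_width: 0.344
```

{"api": "arm_command", "payload": {
  "commands": [
    {"dx": 0, "dy": 0, "dz": -0.0108, "ax": 0, "ay": 0, "az": 0},
    {"dx": 0, "dy": 0, "dz": -0.019, "ax": 0, "ay": 0, "az": 0},
    {"dx": 0, "dy": 0, "dz": -0.0238, "ax": 0, "ay": 0, "az": 0},
    {"dx": 0, "dy": 0, "dz": -0.0249, "ax": 0, "ay": 0, "az": 0},
    {"dx": 0, "dy": 0, "dz": -0.0223, "ax": 0, "ay": 0, "az": 0},
    {"dx": 0, "dy": 0, "dz": -0.0167, "ax": 0, "ay": 0, "az": 0},
    {"dx": 0, "dy": 0, "dz": -0.0089, "ax": 0, "ay": 0, "az": 0},
    {"dx": 0, "dy": 0, "dz": -0.0004, "ax": 0, "ay": 0, "az": 0},
    {"dx": 0, "dy": 0, "dz": 0.0078, "ax": 0, "ay": 0, "az": 0},
    {"dx": 0, "dy": 0, "dz": 0.0143, "ax": 0, "ay": 0, "az": 0},
    {"dx": 0, "dy": 0, "dz": 0.0184, "ax": 0, "ay": 0, "az": 0},
    {"dx": 0, "dy": 0, "dz": 0.0195, "ax": 0, "ay": 0, "az": 0},
    {"dx": 0, "dy": 0, "dz": 0.0176, "ax": 0, "ay": 0, "az": 0},
    {"dx": 0, "dy": 0, "dz": 0.0131, "ax": 0, "ay": 0, "az": 0},
    {"dx": 0, "dy": 0, "dz": 0.0071, "ax": 0, "ay": 0, "az": 0},
    {"dx": 0, "dy": 0, "dz": 0.0005, "ax": 0, "ay": 0, "az": 0},
    {"dx": 0, "dy": 0, "dz": -0.0052, "ax": 0, "ay": 0, "az": 0},
    {"dx": 0, "dy": 0, "dz": -0.0089, "ax": 0, "ay": 0, "az": 0},
    {"dx": 0, "dy": 0, "dz": -0.0096, "ax": 0, "ay": 0, "az": 0},
    {"dx": 0, "dy": 0, "dz": -0.0067, "ax": 0, "ay": 0, "az": 0}
  ]
}}

```text
t: 11.05
tcp_pos: [0.4725, 0.1107, 0.3186]
eef_rot: [0.057, -0.065, 0.722, -0.686]
wrist_force: [-45.6, -4.8, 30.4]
gripper_width: 0.34
```

{"api": "arm_command", "payload": {
  "commands": [
    {"dx": 0, "dy": 0, "dz": 0, "ax": 0, "ay": 0, "az": 0},
    {"dx": 0, "dy": 0, "dz": 0, "ax": 0, "ay": 0, "az": 0}
  ]
}}

```text
t: 11.25
tcp_pos: [0.4724, 0.111, 0.3186]
eef_rot: [0.057, -0.065, 0.722, -0.686]
wrist_force: [-49.9, -1.3, 35.7]
gripper_width: 0.339
```

Run:
```python
from track import *
o,_=state();t,q,im=burst(30,"b2.npy");print("x",trolley())
print(q[::3].round(3).tolist())
c,s=fit(t,q[:,0],r.get_obs()["t"]);print(r.get_obs()["t"],c,s,np.hypot(c[0],c[1]))
side=r.capture("side");a=cv2.resize(im[-1][130:260,240:400],(640,520),interpolation=2)
cv2.imwrite("pics/v2.png",a);cv2.imwrite("pics/side2.png",side)
```

```text
11.25 [0.4724 0.111  0.3186] x [-0.9849 -0.1728  0.007 ] z [ 0.1723 -0.9837 -0.0521] F [-49.9  -1.3  35.7] g 0.339
x 0.11111664721699947
[[0.043, 0.738], [0.013, 0.75], [-0.021, 0.743], [-0.053, 0.731], [-0.069, 0.727], [-0.064, 0.729], [-0.042, 0.735], [-0.007, 0.747], [0.027, 0.748], [0.049, 0.734]]
12.75 [ 0.06260886 -0.00638232 -0.00604768] 0.0009218961298378842 0.06293332234161479
```

View pics/v2.png

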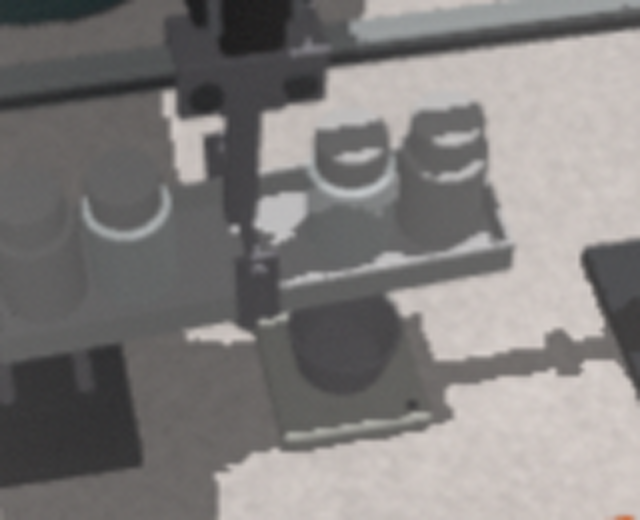

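The swing is down to 0.063 rad, but the trolley stopped at 0.111 with the tool twisted about 5° and 50 N at the wrist. I'll diagnose that before moving again.

Run:
```python
from track import *
o,M=state();print(np.round(o["joint_pos"],3),np.round(o["joint_torque"],1),np.round(o["ft_torque"],2))
print(M.round(3).tolist(), R.from_matrix(M).as_rotvec())
y=np.array([0,0,-1]);z=-d;x=np.cross(y,z);Mt=np.c_[x,y,z];print("needed turn tool axes/5deg",(R.from_matrix(M.T@Mt).as_rotvec()/np.radians(5)).round(3))
```

```text
12.8 [0.4725 0.1108 0.3186] x [-0.985  -0.1726  0.007 ] z [ 0.172  -0.9837 -0.0521] F [-49.5  -2.5  35.9] g 0.338
[0.034 0.188 0.039 1.436 0.051 3.002] [ -3.4 -31.4  45.6 -19.7   1.8  -1.2] [-2.05  8.81 -0.67]
[[-0.985, -0.016, 0.172], [-0.173, 0.05, -0.984], [0.007, -0.999, -0.052]] [-0.19781759  2.19034106 -2.08037598]
needed turn tool axes/5deg [0.593 1.064 0.108]
```

View pics/side2.png

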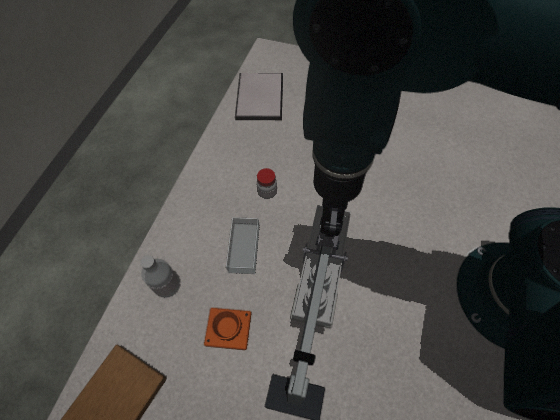

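The cause is joint 6 at 3.0 rad, against its 3.14 limit: in this grasp orientation the tool could not hold its yaw farther along the rail. I'll let go (the trolley stays put), turn 90° towards the middle of the joint's range and grip across the rail.

{"api": "arm_command", "payload": {
  "commands": [
    {"dx": 0, "dy": 0, "dz": 0, "ax": 0, "ay": 0, "az": 0},
    {"dx": 0, "dy": 0, "dz": 0, "ax": 0, "ay": 0, "az": 0},
    {"dx": 0, "dy": 0, "dz": 0, "ax": 0, "ay": 0, "az": 0},
    {"dx": 0, "dy": 0, "dz": 0, "ax": 0, "ay": 0, "az": 0},
    {"dx": 0, "dy": 0, "dz": 0, "ax": 0, "ay": 0, "az": 0},
    {"dx": 0, "dy": -0.01, "dz": 0, "ax": 0, "ay": 0, "az": 0},
    {"dx": 0, "dy": -0.02, "dz": 0, "ax": 0, "ay": 0, "az": 0},
    {"dx": 0, "dy": -0.025, "dz": 0, "ax": 0, "ay": 0, "az": 0},
    {"dx": 0, "dy": -0.025, "dz": 0, "ax": 0.593, "ay": 0, "az": 0.108},
    {"dx": 0, "dy": 0, "dz": 0, "ax": 0, "ay": -1.694, "az": 0},
    {"dx": 0, "dy": 0, "dz": 0, "ax": 0, "ay": -1.694, "az": 0},
    {"dx": 0, "dy": 0, "dz": 0, "ax": 0, "ay": -1.694, "az": 0},
    {"dx": 0, "dy": 0, "dz": 0, "ax": 0, "ay": -1.694, "az": 0},
    {"dx": 0, "dy": 0, "dz": 0, "ax": 0, "ay": -1.694, "az": 0},
    {"dx": 0, "dy": 0, "dz": 0, "ax": 0, "ay": -1.694, "az": 0},
    {"dx": 0, "dy": 0, "dz": 0, "ax": 0, "ay": -1.694, "az": 0},
    {"dx": 0, "dy": 0, "dz": 0, "ax": 0, "ay": -1.694, "az": 0},
    {"dx": 0, "dy": 0, "dz": 0, "ax": 0, "ay": -1.694, "az": 0},
    {"dx": 0, "dy": 0, "dz": 0, "ax": 0, "ay": -1.694, "az": 0}
  ],
  "gripper": 1
}}

```text
t: 14.7
tcp_pos: [0.4789, 0.1069, 0.3972]
eef_rot: [0.524, -0.519, 0.476, -0.48]
wrist_force: [0.2, 0.0, 0.4]
gripper_width: 1.002
```

{"api": "arm_command", "payload": {
  "commands": [
    {"dx": 0, "dy": 0, "dz": 0, "ax": 0, "ay": 0, "az": 0}
  ]
}}

```text
t: 14.8
tcp_pos: [0.479, 0.1069, 0.3971]
eef_rot: [0.523, -0.518, 0.477, -0.481]
wrist_force: [0.6, -0.1, 0.9]
gripper_width: 0.998
```

Run:
```python
from track import *
o,M=state();print(np.round(o["joint_pos"],3))
Mt=np.c_[np.cross([0,0,-1],n),[0,0,-1],n]
print("needed turn",(R.from_matrix(M.T@Mt).as_rotvec()/np.radians(5)).round(3))
for s in(1,-1):
  Mt=np.c_[np.cross([0,0,-1],s*n),[0,0,-1],s*n];print(s,(R.from_matrix(M.T@Mt).as_rotvec()/np.radians(5)).round(3))
cv2.imwrite("pics/w3.png",r.capture("wrist"))
```

```text
14.8 [0.479  0.1069 0.3971] x [ 0.0826 -0.9966 -0.    ] z [0.9965 0.0826 0.0096] F [ 0.6 -0.1  0.9] g 0.998
[0.053 0.198 0.265 1.628 0.    1.541]
needed turn [-0.11   0.027 -0.   ]
1 [-0.11   0.027 -0.   ]
-1 [ -0.    -35.973   0.173]
```

View pics/w3.png

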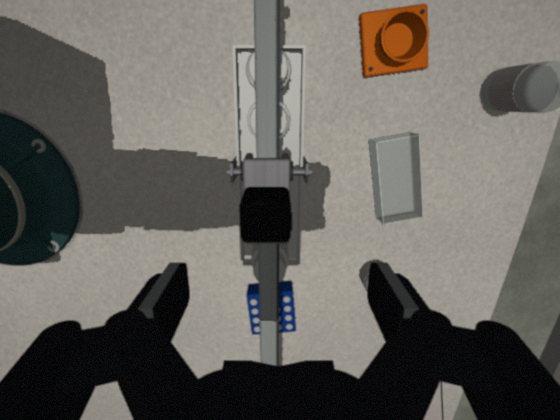

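The rail is vertical in the picture and the block's top face has its near edge at row 241, columns 239–291. The orange look-alike is off to the right and the caddy hangs about level.

Run:
```python
from track import *
o,M=state();t=np.array(o["tcp_pos"])
for uv in((240,241),(291,241)):
    p=ray("wrist",uv,.333);print("tool x,z",(p-t)@M[:,0],(p-t)@M[:,2],"rail",(p-T0)@d,(p-T0)@n)
g=cv2.cvtColor(cv2.imread("pics/w3.png"),6)
print("row edge",g[228:252:2,258].tolist(),"cols",g[225,230:300:3].tolist())
for s in(60,150,330): 
    row=g[s].astype(int);print(s,row[236:300:3].tolist())
c=ray("wrist",(266,330),.283);print("rail centre",(c-T0)@n,(c-t)@M[:,2]);c=ray("wrist",(268,20),.283);print((c-T0)@n,(c-t)@M[:,2])
```

```text
14.85 [0.479  0.1068 0.397 ] x [ 0.0769 -0.997  -0.    ] z [0.997  0.0769 0.0096] F [0.3 0.1 0.3] g 0.999
tool x,z 0.006635023298449702 -0.02508714397602134 rail 0.10012903332616976 -0.019359496109556597
tool x,z 0.006773506779509418 0.00884446710953109 rail 0.09987658059454546 0.01457400753228617
row edge [3, 11, 5, 5, 6, 6, 5, 28, 56, 59, 61, 66] cols [87, 105, 120, 69, 3, 0, 9, 5, 6, 4, 0, 9, 10, 2, 8, 2, 9, 1, 11, 7, 11, 73, 74, 73]
60 [93, 178, 176, 176, 134, 173, 150, 115, 118, 123, 120, 124, 122, 102, 57, 96, 174, 144, 162, 176, 172, 177]
150 [165, 96, 171, 171, 170, 170, 170, 114, 125, 126, 125, 126, 125, 112, 57, 78, 87, 77, 141, 171, 168, 131]
330 [152, 151, 153, 155, 150, 96, 111, 150, 110, 129, 126, 125, 123, 112, 46, 28, 45, 55, 63, 58, 134, 154]
rail centre -0.005193366609216047 -0.011017588551162147
2.263207927018923e-05 -0.006663308983874024
```

{"api": "arm_command", "payload": {
  "commands": [
    {"dx": -0.008, "dy": 0, "dz": -0.008, "ax": -0.11, "ay": 0, "az": 0},
    {"dx": 0, "dy": 0.02, "dz": 0, "ax": 0, "ay": 0, "az": 0},
    {"dx": 0, "dy": 0.02, "dz": 0, "ax": 0, "ay": 0, "az": 0},
    {"dx": 0, "dy": 0.02, "dz": 0, "ax": 0, "ay": 0, "az": 0},
    {"dx": 0, "dy": 0.014, "dz": 0, "ax": 0, "ay": 0, "az": 0},
    {"dx": 0, "dy": 0.006, "dz": 0, "ax": 0, "ay": 0, "az": 0},
    {"dx": 0, "dy": 0, "dz": 0, "ax": 0, "ay": 0, "az": 0}
  ],
  "gripper": 1
}}

```text
t: 15.55
tcp_pos: [0.4697, 0.1145, 0.3163]
eef_rot: [-0.519, 0.52, -0.48, 0.48]
wrist_force: [-0.1, -0.0, -0.6]
gripper_width: 1.004
```

{"api": "arm_command", "payload": {
  "commands": [
    {"dx": 0, "dy": 0, "dz": 0, "ax": 0, "ay": 0, "az": 0},
    {"dx": 0, "dy": 0, "dz": 0, "ax": 0, "ay": 0, "az": 0},
    {"dx": 0, "dy": 0, "dz": 0, "ax": 0, "ay": 0, "az": 0},
    {"dx": 0, "dy": 0, "dz": 0, "ax": 0, "ay": 0, "az": 0},
    {"dx": 0, "dy": 0, "dz": 0, "ax": 0, "ay": 0, "az": 0},
    {"dx": 0, "dy": 0, "dz": 0, "ax": 0, "ay": 0, "az": 0},
    {"dx": 0, "dy": 0, "dz": 0, "ax": 0, "ay": 0, "az": 0},
    {"dx": 0, "dy": 0, "dz": 0, "ax": 0, "ay": 0, "az": 0}
  ],
  "gripper": -1,
  "force": 50
}}

```text
t: 16.35
tcp_pos: [0.4703, 0.1142, 0.3169]
eef_rot: [0.52, -0.52, 0.48, -0.48]
wrist_force: [-1.3, -0.1, 5.1]
gripper_width: 0.392
```

Run:
```python
from track import *
o,_=state();print(np.round(o["joint_pos"],3),np.round(o["ft_torque"],2))
t,q,im=burst(24,"b3.npy");x=trolley();print("x",x)
# also estimate x by matching
best=[]
for dx in np.arange(-.012,.0121,.002):
    best.append((round(dx,3),np.mean([angle(i,x+dx)[1] for i in im[::6]]).round(3)))
print(best)
c,s=fit(t,q[:,0],r.get_obs()["t"]);print(r.get_obs()["t"],c,s,np.hypot(c[0],c[1]))
D=.179-x
th,om=c[0],c[1]*W
for w in range(0,9,2):
  a=w*.1;th1,om1=th*np.cos(W*a)+om/W*np.sin(W*a),-th*W*np.sin(W*a)+om*np.cos(W*a)
  u=plan(th1,om1,D,18);z=simu(th1,om1,u);print(w,u.tolist(),z[:,0].min().round(3),z[:,0].max().round(3),abs(z[:,1]).max().round(3),z[-1].round(3))
```

```text
16.35 [0.4703 0.1142 0.3169] x [ 0.0799 -0.9968  0.    ] z [9.968e-01 7.990e-02 3.000e-04] F [-1.3 -0.1  5.1] g 0.392
[ 0.07   0.18   0.025  1.415 -0.     1.56 ] [-0.02  0.4   0.08]
x 0.11469613937376387
[(np.float64(-0.012), np.float64(0.885)), (np.float64(-0.01), np.float64(0.886)), (np.float64(-0.008), np.float64(0.867)), (np.float64(-0.006), np.float64(0.83)), (np.float64(-0.004), np.float64(0.782)), (np.float64(-0.002), np.float64(0.731)), (np.float64(0.0), np.float64(0.68)), (np.float64(0.002), np.float64(0.632)), (np.float64(0.004), np.float64(0.592)), (np.float64(0.006), np.float64(0.553)), (np.float64(0.008), np.float64(0.512)), (np.float64(0.01), np.float64(0.472)), (np.float64(0.012), np.float64(0.438))]
17.55 [ 0.05215347  0.02726368 -0.00638396] 0.0008072393187205363 0.05884975227070848
0 [0.0042, 0.0068, 0.0079, 0.0076, 0.0062, 0.0041, 0.002, 0.0001, -0.0011, -0.0014, -0.0009, 0.0005, 0.0023, 0.0043, 0.0058, 0.0064, 0.0058, 0.0037] 0.0 0.064 0.053 [ 0.064  0.    -0.   ]
2 [0.003, 0.0046, 0.0048, 0.004, 0.0026, 0.001, -0.0003, -0.0011, -0.0011, -0.0002, 0.0014, 0.0035, 0.0057, 0.0076, 0.0087, 0.0086, 0.0072, 0.0043] 0.0 0.064 0.056 [ 0.064 -0.     0.   ]
4 [0.0011, 0.0014, 0.0011, 0.0005, -0.0001, -0.0004, -0.0003, 0.0004, 0.0016, 0.0032, 0.005, 0.0068, 0.0082, 0.009, 0.0091, 0.0081, 0.0062, 0.0035] 0.0 0.064 0.06 [ 0.064  0.    -0.   ]
6 [-0.0005, -0.001, -0.0012, -0.001, -0.0004, 0.0007, 0.0021, 0.0037, 0.0053, 0.0068, 0.0079, 0.0085, 0.0085, 0.0079, 0.0068, 0.0052, 0.0034, 0.0016] -0.004 0.064 0.055 [ 0.064  0.    -0.   ]
8 [-0.0009, -0.0012, -0.0007, 0.0003, 0.0019, 0.0037, 0.0055, 0.007, 0.0082, 0.0087, 0.0085, 0.0077, 0.0064, 0.0047, 0.003, 0.0015, 0.0004, -0.0002] -0.003 0.065 0.057 [ 0.064  0.    -0.   ]
```

Run:
```python
from track import *
for f,x in(("b1.npy",.1199),("b2.npy",.111),("b3.npy",.1147)):
    im=np.load(f);k=range(0,len(im),5)
    print(f,[(round(x+dx,4),np.mean([angle(im[i],x+dx)[1] for i in k]).round(3)) for dx in np.arange(-.018,.004,.003)])
```

```text
b1.npy [(np.float64(0.1019), np.float64(0.674)), (np.float64(0.1049), np.float64(0.691)), (np.float64(0.1079), np.float64(0.702)), (np.float64(0.1109), np.float64(0.7)), (np.float64(0.1139), np.float64(0.684)), (np.float64(0.1169), np.float64(0.656)), (np.float64(0.1199), np.float64(0.621)), (np.float64(0.1229), np.float64(0.579))]
b2.npy [(np.float64(0.093), np.float64(0.691)), (np.float64(0.096), np.float64(0.772)), (np.float64(0.099), np.float64(0.846)), (np.float64(0.102), np.float64(0.887)), (np.float64(0.105), np.float64(0.876)), (np.float64(0.108), np.float64(0.826)), (np.float64(0.111), np.float64(0.746)), (np.float64(0.114), np.float64(0.657))]
b3.npy [(np.float64(0.0967), np.float64(0.754)), (np.float64(0.0997), np.float64(0.837)), (np.float64(0.1027), np.float64(0.883)), (np.float64(0.1057), np.float64(0.879)), (np.float64(0.1087), np.float64(0.831)), (np.float64(0.1117), np.float64(0.758)), (np.float64(0.1147), np.float64(0.681)), (np.float64(0.1177), np.float64(0.613))]
```

Tracker scale is about 0.91, so the trolley is at 0.115, which agrees with the TCP. Running the plan with no wait (tool −x is now rail +y).

{"api": "arm_command", "payload": {
  "commands": [
    {"dx": -0.0042, "dy": 0, "dz": 0, "ax": 0, "ay": 0, "az": 0},
    {"dx": -0.0068, "dy": 0, "dz": 0, "ax": 0, "ay": 0, "az": 0},
    {"dx": -0.0079, "dy": 0, "dz": 0, "ax": 0, "ay": 0, "az": 0},
    {"dx": -0.0076, "dy": 0, "dz": 0, "ax": 0, "ay": 0, "az": 0},
    {"dx": -0.0062, "dy": 0, "dz": 0, "ax": 0, "ay": 0, "az": 0},
    {"dx": -0.0041, "dy": 0, "dz": 0, "ax": 0, "ay": 0, "az": 0},
    {"dx": -0.002, "dy": 0, "dz": 0, "ax": 0, "ay": 0, "az": 0},
    {"dx": -0.0001, "dy": 0, "dz": 0, "ax": 0, "ay": 0, "az": 0},
    {"dx": 0.0011, "dy": 0, "dz": 0, "ax": 0, "ay": 0, "az": 0},
    {"dx": 0.0014, "dy": 0, "dz": 0, "ax": 0, "ay": 0, "az": 0},
    {"dx": 0.0009, "dy": 0, "dz": 0, "ax": 0, "ay": 0, "az": 0},
    {"dx": -0.0005, "dy": 0, "dz": 0, "ax": 0, "ay": 0, "az": 0},
    {"dx": -0.0023, "dy": 0, "dz": 0, "ax": 0, "ay": 0, "az": 0},
    {"dx": -0.0043, "dy": 0, "dz": 0, "ax": 0, "ay": 0, "az": 0},
    {"dx": -0.0058, "dy": 0, "dz": 0, "ax": 0, "ay": 0, "az": 0},
    {"dx": -0.0064, "dy": 0, "dz": 0, "ax": 0, "ay": 0, "az": 0},
    {"dx": -0.0058, "dy": 0, "dz": 0, "ax": 0, "ay": 0, "az": 0},
    {"dx": -0.0037, "dy": 0, "dz": 0, "ax": 0, "ay": 0, "az": 0},
    {"dx": 0, "dy": 0, "dz": 0, "ax": 0, "ay": 0, "az": 0}
  ]
}}

```text
t: 19.45
tcp_pos: [0.465, 0.1787, 0.3169]
eef_rot: [0.52, -0.52, 0.48, -0.479]
wrist_force: [-1.8, 2.3, 6.8]
gripper_width: 0.388
```

Run:
```python
from track import *
o,_=state();print(np.round(o["joint_pos"],3))
t,q,im=burst(24,"b4.npy");x=trolley();print("x",x)
q=np.array([angle(i,x*.91) for i in im])
c,s=fit(t,q[:,0],r.get_obs()["t"]);print(q[::4].round(3).tolist(),r.get_obs()["t"],c,s,np.hypot(c[0],c[1]))
s=r.capture("side")
a=cv2.resize(im[-1][150:250,280:380],(400,400),interpolation=2)
b=cv2.resize(s[240:340,260:360],(400,400),interpolation=2)
cv2.imwrite("pics/v4.png",np.hstack([a,b]))
```

```text
19.45 [0.465  0.1787 0.3169] x [ 8.030e-02 -9.968e-01 -4.000e-04] z [9.968e-01 8.030e-02 1.000e-04] F [-1.8  2.3  6.8] g 0.388
[0.203 0.205 0.057 1.423 0.    1.693]
x 0.17923266401361262
[[-0.002, 0.637], [-0.0, 0.642], [0.002, 0.638], [0.005, 0.64], [0.006, 0.64], [0.006, 0.64]] 20.65 [ 0.00076222 -0.00393409  0.00244887] 0.0003545687765226029 0.004007253873942224
```

View pics/v4.png

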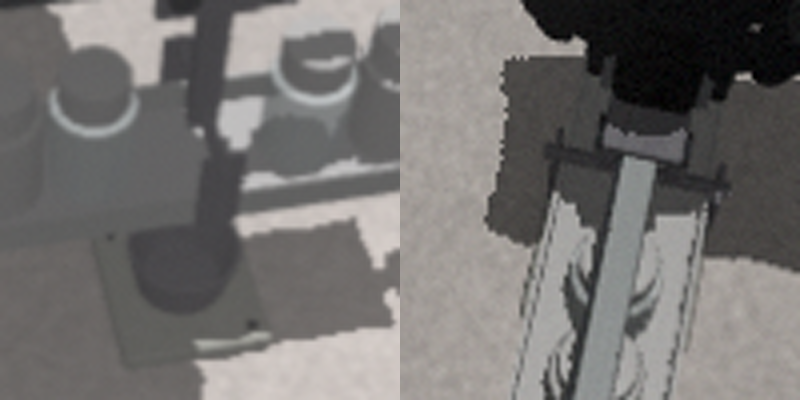

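The caddy is still (0.004 rad). The stem stands over the cup, whose mouth is centred near scene column 326, and the cup measures 0.177–0.180 m along the rail with the trolley at 0.179. Next I'll hold five seconds, release and rise.

{"api": "arm_command", "payload": {
  "commands": [
    {"dx": 0, "dy": 0, "dz": 0, "ax": 0, "ay": 0, "az": 0},
    {"dx": 0, "dy": 0, "dz": 0, "ax": 0, "ay": 0, "az": 0},
    {"dx": 0, "dy": 0, "dz": 0, "ax": 0, "ay": 0, "az": 0},
    {"dx": 0, "dy": 0, "dz": 0, "ax": 0, "ay": 0, "az": 0},
    {"dx": 0, "dy": 0, "dz": 0, "ax": 0, "ay": 0, "az": 0},
    {"dx": 0, "dy": 0, "dz": 0, "ax": 0, "ay": 0, "az": 0},
    {"dx": 0, "dy": 0, "dz": 0, "ax": 0, "ay": 0, "az": 0},
    {"dx": 0, "dy": 0, "dz": 0, "ax": 0, "ay": 0, "az": 0},
    {"dx": 0, "dy": 0, "dz": 0, "ax": 0, "ay": 0, "az": 0},
    {"dx": 0, "dy": 0, "dz": 0, "ax": 0, "ay": 0, "az": 0},
    {"dx": 0, "dy": 0, "dz": 0, "ax": 0, "ay": 0, "az": 0},
    {"dx": 0, "dy": 0, "dz": 0, "ax": 0, "ay": 0, "az": 0},
    {"dx": 0, "dy": 0, "dz": 0, "ax": 0, "ay": 0, "az": 0},
    {"dx": 0, "dy": 0, "dz": 0, "ax": 0, "ay": 0, "az": 0},
    {"dx": 0, "dy": 0, "dz": 0, "ax": 0, "ay": 0, "az": 0},
    {"dx": 0, "dy": 0, "dz": 0, "ax": 0, "ay": 0, "az": 0},
    {"dx": 0, "dy": 0, "dz": 0, "ax": 0, "ay": 0, "az": 0},
    {"dx": 0, "dy": 0, "dz": 0, "ax": 0, "ay": 0, "az": 0},
    {"dx": 0, "dy": 0, "dz": 0, "ax": 0, "ay": 0, "az": 0},
    {"dx": 0, "dy": 0, "dz": 0, "ax": 0, "ay": 0, "az": 0}
  ]
}}

```text
t: 22.7
tcp_pos: [0.465, 0.1785, 0.3169]
eef_rot: [0.52, -0.519, 0.48, -0.479]
wrist_force: [-1.9, 1.7, 5.9]
gripper_width: 0.387
```

{"api": "arm_command", "payload": {
  "commands": [
    {"dx": 0, "dy": 0, "dz": 0, "ax": 0, "ay": 0, "az": 0},
    {"dx": 0, "dy": 0, "dz": 0, "ax": 0, "ay": 0, "az": 0},
    {"dx": 0, "dy": 0, "dz": 0, "ax": 0, "ay": 0, "az": 0},
    {"dx": 0, "dy": 0, "dz": 0, "ax": 0, "ay": 0, "az": 0},
    {"dx": 0, "dy": 0, "dz": 0, "ax": 0, "ay": 0, "az": 0},
    {"dx": 0, "dy": 0, "dz": 0, "ax": 0, "ay": 0, "az": 0},
    {"dx": 0, "dy": 0, "dz": 0, "ax": 0, "ay": 0, "az": 0},
    {"dx": 0, "dy": 0, "dz": 0, "ax": 0, "ay": 0, "az": 0},
    {"dx": 0, "dy": 0, "dz": 0, "ax": 0, "ay": 0, "az": 0},
    {"dx": 0, "dy": 0, "dz": 0, "ax": 0, "ay": 0, "az": 0},
    {"dx": 0, "dy": 0, "dz": 0, "ax": 0, "ay": 0, "az": 0},
    {"dx": 0, "dy": 0, "dz": 0, "ax": 0, "ay": 0, "az": 0},
    {"dx": 0, "dy": 0, "dz": 0, "ax": 0, "ay": 0, "az": 0},
    {"dx": 0, "dy": 0, "dz": 0, "ax": 0, "ay": 0, "az": 0},
    {"dx": 0, "dy": 0, "dz": 0, "ax": 0, "ay": 0, "az": 0},
    {"dx": 0, "dy": 0, "dz": 0, "ax": 0, "ay": 0, "az": 0},
    {"dx": 0, "dy": 0, "dz": 0, "ax": 0, "ay": 0, "az": 0},
    {"dx": 0, "dy": 0, "dz": 0, "ax": 0, "ay": 0, "az": 0},
    {"dx": 0, "dy": 0, "dz": 0, "ax": 0, "ay": 0, "az": 0},
    {"dx": 0, "dy": 0, "dz": 0, "ax": 0, "ay": 0, "az": 0}
  ]
}}

```text
t: 24.7
tcp_pos: [0.465, 0.1785, 0.3169]
eef_rot: [0.52, -0.519, 0.48, -0.479]
wrist_force: [-2.6, 2.0, 5.8]
gripper_width: 0.388
```

{"api": "arm_command", "payload": {
  "commands": [
    {"dx": 0, "dy": 0, "dz": 0, "ax": 0, "ay": 0, "az": 0},
    {"dx": 0, "dy": 0, "dz": 0, "ax": 0, "ay": 0, "az": 0},
    {"dx": 0, "dy": 0, "dz": 0, "ax": 0, "ay": 0, "az": 0},
    {"dx": 0, "dy": 0, "dz": 0, "ax": 0, "ay": 0, "az": 0},
    {"dx": 0, "dy": 0, "dz": 0, "ax": 0, "ay": 0, "az": 0},
    {"dx": 0, "dy": 0, "dz": 0, "ax": 0, "ay": 0, "az": 0},
    {"dx": 0, "dy": -0.01, "dz": 0, "ax": 0, "ay": 0, "az": 0},
    {"dx": 0, "dy": -0.02, "dz": 0, "ax": 0, "ay": 0, "az": 0},
    {"dx": 0, "dy": -0.02, "dz": 0, "ax": 0, "ay": 0, "az": 0},
    {"dx": 0, "dy": -0.02, "dz": 0, "ax": 0, "ay": 0, "az": 0},
    {"dx": 0, "dy": -0.02, "dz": 0, "ax": 0, "ay": 0, "az": 0},
    {"dx": 0, "dy": -0.01, "dz": 0, "ax": 0, "ay": 0, "az": 0},
    {"dx": 0, "dy": 0, "dz": 0, "ax": 0, "ay": 0, "az": 0}
  ],
  "gripper": 1
}}

```text
t: 26.0
tcp_pos: [0.4655, 0.1784, 0.418]
eef_rot: [0.52, -0.519, 0.479, -0.48]
wrist_force: [-0.3, -0.4, 0.0]
gripper_width: 0.999
```

Run:
```python
from track import *
state();ims=[];t=[]
for i in range(16): t.append(r.get_obs()["t"]);ims.append(r.capture("scene"))
q=np.array([angle(i,.179*.91) for i in ims]);print(q[::3].round(4).tolist())
f=(T0+.179*d);f[2]=.072;print("foot px",proj("scene",f),proj("side",f))
s=r.capture("side");w=r.capture("wrist")
a=cv2.resize(ims[-1][120:250,250:410],(400,325),interpolation=2)
b=cv2.resize(s[200:330,250:410],(400,325),interpolation=2)
cv2.imwrite("pics/v5.png",np.vstack([np.hstack([a,b]),np.hstack([cv2.resize(w,(366,275)),np.zeros((275,434,3),np.uint8)])]))
```

```text
26.0 [0.4655 0.1784 0.418 ] x [ 8.000e-02 -9.968e-01 -2.000e-04] z [0.9968 0.08   0.0021] F [-0.3 -0.4  0. ] g 0.999
[[-0.0016, 0.6267], [-0.0018, 0.6277], [-0.0009, 0.6264], [-0.0, 0.6247], [0.0026, 0.6256], [0.0048, 0.6233]]
foot px [327.71832896 205.2701305 ] [314.04972721 298.08079656]
```

View pics/v5.png

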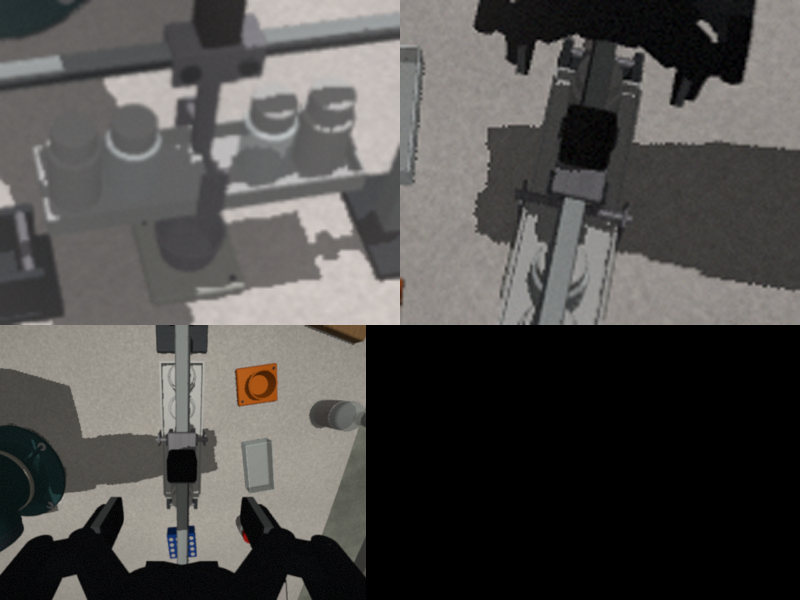

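Gripper is clear of the block and the caddy is level and still. One numeric check of the trolley position from the side and wrist views, then sign off.

Run:
```python
from track import *
g=ray("side",(250+187/2.5,200+133/2.5),.333);x1=(g-T0)@d
w=r.capture("wrist");m=cv2.cvtColor(w,6);col=m[150:300,277].astype(int);k=[i for i in range(150,260) if m[i,272:284].mean()<25];print(k[:1],k[-1:])
e=ray("wrist",(278,k[-1]+1),.333);x2=(e-T0)@d+.015
print(x1,x2)
if abs(x1-.179)<.01 and abs(x2-.179)<.01: r.sign_off();print("signed")
```

```text
[191] [239]
0.18162826297426649 0.17910400209363997
the job is handed in; nothing more can be done
signed
```

I drove the caddy out of the stand, calmed it over the white-based steel cup, held it still for over five seconds, released it and backed off. I then handed the job in at about 27 s of robot time. `r.sign_off()` gives no verdict, so I don't know the judged result.

**Release:** the first grip snapped the foot free, and the caddy swung about 0.29 rad afterwards, well under the 0.55 rad spill limit.

**What went wrong:** during the first damping move, joint 6 neared its limit. The tool twisted about 5°, the wrist force reached 50 N, and the trolley stopped at 0.11 m instead of 0.18 m. I let go, turned the tool 90° and gripped across the rail. A second computed move took the caddy to the cup.

**Last checks:**
- **Swing:** no more than about 0.005 rad, both while held and after release.
- **Trolley:** 0.179 m by the wrist camera and 0.182 m by the side camera, against a cup measured at 0.177–0.180 m. The disagreement is about 3 mm and the tolerance is 18 mm.
- **Gripper:** open, about 0.1 m above the block, and the wrist force is near zero.
- **Not checked:** the stand, rack, jar and trough looked in place, but I did not measure whether they had moved.

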